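Load the block heater in reverse order

TASK

Move the three white sample containers from the grey rack into the three square brass wells of the blue block heater, one in each well, so that they stand in the reverse of the left-to-right order they now have in the rack: the leftmost one goes into the rightmost well, the middle one into the middle well, the rightmost one into the leftmost well. Keep them upright and set each down on the floor of its well rather than dropping it, and leave the small amber vial in the heater's back row standing where it is.

Things in the scene. Friction and masses are not known exactly. Their poses are not given: they have to be found in the camera images.
- tube: slim round white tube with a white screw cap, the tallest of the three: body 34 mm in diameter up to 90 mm, cap 36 mm in diameter from 92 to 110 mm. About 70 g. Flat foot; origin at the centre of its underside, z up. Grip the body across its diameter, for instance 55 mm above the foot.
- jar: wide, low round white jar with a cap as wide as itself: 44 mm in diameter, 72 mm high. About 100 g. Flat foot; origin at the centre of its underside, z up. Grip it across its diameter, for instance 48 mm above the foot.
- square_bottle: square white bottle: body 40 by 40 mm, 64 mm high, sides along its own x and y axes, then a narrow neck with a 25 mm cap up to 91 mm. About 110 g. Flat foot; origin at the centre of its underside, z up. Grip it across two opposite flat sides, for instance 46 mm above the foot.
- seat_a: One of three alike square open grey trays in a row on the grey rack (fixed): 66 mm square outside, 60 inside, 18 high, floor 3 thick, centres 78 mm apart. Origin: centre of its underside, 16 mm above the table. The row runs along its y axis, across the robot's view (yaw within 0.25 rad); +y is the robot's left. The tube stands in this one at the start.
- seat_b: One of three alike square open grey trays in a row on the grey rack (fixed): 66 mm square outside, 60 inside, 18 high, floor 3 thick, centres 78 mm apart. Origin: centre of its underside, 16 mm above the table. The row runs along its y axis, across the robot's view (yaw within 0.25 rad); +y is the robot's left. The jar stands in this one at the start.
- seat_c: One of three alike square open grey trays in a row on the grey rack (fixed): 66 mm square outside, 60 inside, 18 high, floor 3 thick, centres 78 mm apart. Origin: centre of its underside, 16 mm above the table. The row runs along its y axis, across the robot's view (yaw within 0.25 rad); +y is the robot's left. The square bottle stands in this one at the start.
- well_a: One of three alike square open brass wells in a row on the blue heater's near side (fixed, empty at the start): 66 mm square outside, 60 inside, 18 high, floor 3 thick, centres 78 mm apart. Origin: centre of its underside, 61 mm above the table. The row runs along its y axis, across the robot's view (yaw within 0.25 rad); +y is the robot's left. Names say nothing of place.
- well_b: One of three alike square open brass wells in a row on the blue heater's near side (fixed, empty at the start): 66 mm square outside, 60 inside, 18 high, floor 3 thick, centres 78 mm apart. Origin: centre of its underside, 61 mm above the table. The row runs along its y axis, across the robot's view (yaw within 0.25 rad); +y is the robot's left. Names say nothing of place.
- well_c: One of three alike square open brass wells in a row on the blue heater's near side (fixed, empty at the start): 66 mm square outside, 60 inside, 18 high, floor 3 thick, centres 78 mm apart. Origin: centre of its underside, 61 mm above the table. The row runs along its y axis, across the robot's view (yaw within 0.25 rad); +y is the robot's left. Names say nothing of place.
- vial: The heater and the rack stand side by side, either one on the left. This is a small amber glass vial with a black cap, 24 mm in diameter, 52 mm high, 30 g, loose in a shallow cup in the back row of the heater, about 95 mm behind the row of wells (away from the robot). Origin at the centre of its underside, z up. To be left alone.
Not all that is in view belongs to the job. What is shaped like the square_bottle but purple is not meant.

How it is judged (in metres and radians):
At the end, for the whole second after the job is handed in: Each container stands in its own well in the reverse of its seats' left-to-right order: within 22 mm of the well's centre, foot under 8 mm above its underside, tilt under 0.1 rad, let go, at rest (0.02 m/s, 0.2 rad/s). The vial is within 20 mm of its start, tilt under 0.3 rad (((horizontal distance between tube and well_a below 0.022 m and z of tube in the frame of well_a between 0 and 0.008 m and horizontal distance between jar and well_b below 0.022 m and z of jar in the frame of well_b between 0 and 0.008 m and horizontal distance between square_bottle and well_c below 0.022 m and z of square_bottle in the frame of well_c between 0 and 0.008 m and ((y of seat_a in the frame of seat_b above 0 m and y of well_a in the frame of well_b below 0 m) or (y of seat_a in the frame of seat_b below 0 m and y of well_a in the frame of well_b above 0 m)) and ((y of seat_a in the frame of seat_c above 0 m and y of well_a in the frame of well_c below 0 m) or (y of seat_a in the frame of seat_c below 0 m and y of well_a in the frame of well_c above 0 m)) and ((y of seat_b in the frame of seat_c above 0 m and y of well_b in the frame of well_c below 0 m) or (y of seat_b in the frame of seat_c below 0 m and y of well_b in the frame of well_c above 0 m))) or (horizontal distance between tube and well_a below 0.022 m and z of tube in the frame of well_a between 0 and 0.008 m and horizontal distance between jar and well_c below 0.022 m and z of jar in the frame of well_c between 0 and 0.008 m and horizontal distance between square_bottle and well_b below 0.022 m and z of square_bottle in the frame of well_b between 0 and 0.008 m and ((y of seat_a in the frame of seat_b above 0 m and y of well_a in the frame of well_c below 0 m) or (y of seat_a in the frame of seat_b below 0 m and y of well_a in the frame of well_c above 0 m)) and ((y of seat_a in the frame of seat_c above 0 m and y of well_a in the frame of well_b below 0 m) or (y of seat_a in the frame of seat_c below 0 m and y of well_a in the frame of well_b above 0 m)) and ((y of seat_b in the frame of seat_c above 0 m and y of well_c in the frame of well_b below 0 m) or (y of seat_b in the frame of seat_c below 0 m and y of well_c in the frame of well_b above 0 m))) or (horizontal distance between tube and well_b below 0.022 m and z of tube in the frame of well_b between 0 and 0.008 m and horizontal distance between jar and well_a below 0.022 m and z of jar in the frame of well_a between 0 and 0.008 m and horizontal distance between square_bottle and well_c below 0.022 m and z of square_bottle in the frame of well_c between 0 and 0.008 m and ((y of seat_a in the frame of seat_b above 0 m and y of well_b in the frame of well_a below 0 m) or (y of seat_a in the frame of seat_b below 0 m and y of well_b in the frame of well_a above 0 m)) and ((y of seat_a in the frame of seat_c above 0 m and y of well_b in the frame of well_c below 0 m) or (y of seat_a in the frame of seat_c below 0 m and y of well_b in the frame of well_c above 0 m)) and ((y of seat_b in the frame of seat_c above 0 m and y of well_a in the frame of well_c below 0 m) or (y of seat_b in the frame of seat_c below 0 m and y of well_a in the frame of well_c above 0 m))) or (horizontal distance between tube and well_b below 0.022 m and z of tube in the frame of well_b between 0 and 0.008 m and horizontal distance between jar and well_c below 0.022 m and z of jar in the frame of well_c between 0 and 0.008 m and horizontal distance between square_bottle and well_a below 0.022 m and z of square_bottle in the frame of well_a between 0 and 0.008 m and ((y of seat_a in the frame of seat_b above 0 m and y of well_b in the frame of well_c below 0 m) or (y of seat_a in the frame of seat_b below 0 m and y of well_b in the frame of well_c above 0 m)) and ((y of seat_a in the frame of seat_c above 0 m and y of well_b in the frame of well_a below 0 m) or (y of seat_a in the frame of seat_c below 0 m and y of well_b in the frame of well_a above 0 m)) and ((y of seat_b in the frame of seat_c above 0 m and y of well_c in the frame of well_a below 0 m) or (y of seat_b in the frame of seat_c below 0 m and y of well_c in the frame of well_a above 0 m))) or (horizontal distance between tube and well_c below 0.022 m and z of tube in the frame of well_c between 0 and 0.008 m and horizontal distance between jar and well_a below 0.022 m and z of jar in the frame of well_a between 0 and 0.008 m and horizontal distance between square_bottle and well_b below 0.022 m and z of square_bottle in the frame of well_b between 0 and 0.008 m and ((y of seat_a in the frame of seat_b above 0 m and y of well_c in the frame of well_a below 0 m) or (y of seat_a in the frame of seat_b below 0 m and y of well_c in the frame of well_a above 0 m)) and ((y of seat_a in the frame of seat_c above 0 m and y of well_c in the frame of well_b below 0 m) or (y of seat_a in the frame of seat_c below 0 m and y of well_c in the frame of well_b above 0 m)) and ((y of seat_b in the frame of seat_c above 0 m and y of well_a in the frame of well_b below 0 m) or (y of seat_b in the frame of seat_c below 0 m and y of well_a in the frame of well_b above 0 m))) or (horizontal distance between tube and well_c below 0.022 m and z of tube in the frame of well_c between 0 and 0.008 m and horizontal distance between jar and well_b below 0.022 m and z of jar in the frame of well_b between 0 and 0.008 m and horizontal distance between square_bottle and well_a below 0.022 m and z of square_bottle in the frame of well_a between 0 and 0.008 m and ((y of seat_a in the frame of seat_b above 0 m and y of well_c in the frame of well_b below 0 m) or (y of seat_a in the frame of seat_b below 0 m and y of well_c in the frame of well_b above 0 m)) and ((y of seat_a in the frame of seat_c above 0 m and y of well_c in the frame of well_a below 0 m) or (y of seat_a in the frame of seat_c below 0 m and y of well_c in the frame of well_a above 0 m)) and ((y of seat_b in the frame of seat_c above 0 m and y of well_b in the frame of well_a below 0 m) or (y of seat_b in the frame of seat_c below 0 m and y of well_b in the frame of well_a above 0 m)))) and angle between each of tube, jar, square_bottle's own z axis and vertical below 0.1 rad and linear speed of each of tube, jar, square_bottle below 0.02 m/s and angular speed of each of tube, jar, square_bottle below 0.2 rad/s and distance of vial from where it was at the start of the episode below 0.02 m and angle between vial's own z axis and vertical below 0.3 rad); the robot touches nothing.
It fails at once if a container tipped by more than 0.6 rad (angle between any of tube, jar, square_bottle's own z axis and vertical above 0.6 rad).
It fails at once if a container dropped: faster than 0.8 m/s without being held (a fall of over 3 cm) ((linear speed of tube above 0.8 m/s and contact force between tube and the fingers below 0.05 N) or (linear speed of jar above 0.8 m/s and contact force between jar and the fingers below 0.05 N) or (linear speed of square_bottle above 0.8 m/s and contact force between square_bottle and the fingers below 0.05 N)).
It fails at once if the amber vial pushed by more than 30 mm or knocked over (distance of vial from where it was at the start of the episode above 0.03 m or angle between vial's own z axis and vertical above 0.6 rad).
It also fails if it takes over 96 s, if anything falls off the work surface, if the arm or the gripper's body presses on something with over 40 N, if the wrist force passes 120 N, or if a joint passes its speed limit or range.

ROBOT

A 6-joint arm with a two-finger parallel gripper is mounted at the origin on the work surface. World frame = base frame: x ahead of the robot, y to its left, z up, the work surface at z = 0. Lengths are in mm, angles in rad, forces in N, time in s.
With the tool pointing down it reaches from about 300 to 775 mm from the base axis. Payload 14.6 kg.
Tool frame: the origin (TCP) lies midway between the tips of the shut fingers; the grasp point (between the pads) lies 19 mm behind it (grip_depth is the distance from the TCP to the grasp point, in mm); z points along the fingers, y is the direction in which the jaws open and shut (so a half turn about z gives the same grasp; the last joint's range is limited). The gripper opens to 94 mm and grips with 3 to 60 N. Pads are 16 mm wide; open, the fingers measure 119 mm over their backs; the gripper's body (75 mm by 177 mm) begins 78 mm behind the grasp point.
Start: joints at [-1.302, 0.3, 1.521, -0, 1.321, -0.067], TCP at [181.231, -519.273, 205.446] pointing down, gripper open.
Joint ranges: [-3.03, 3.03], [-0.79, 2.21], [0.23, 2.52], [-1.04, 4.18], [0, 3.07], [-2.55, 2.55]. Speed limits (rad/s): [2.22, 2.22, 2.57, 3.14, 3.14, 3.14].

INTERFACE

Orientations are given as [roll, pitch, yaw] about the fixed x, y, z axes, in that order (R = Rz(yaw) Ry(pitch) Rx(roll)).
In Python, from cell import read_state, camera, camera_info, sign_off, grip_depth gives the robot as it stands.
- The arm moves only by the tool drive_tool, never from a script. Its argument "motion" is one flat list of numbers, 4 for each row, row after row: the shift along the tool's x, y, z in mm, then the turn about the tool's z in rad. A call has 1 to 8 rows; each row shifts and turns the pose as measured when the row begins, along the tool's axes as they then stand; what a row does not reach is not made up. A row lasts 1/12 s, in which the tool goes at most 41.7 mm and 7.16 degrees, less where a joint would pass 70% of its speed; a pose out of reach is approached as far as the arm can. A call is refused whole if a number of a shift passes 41.7 or a number of a turn 0.125, either way. A call with a gripper value outside its range is refused whole. "jaw" is the closure, from 0 (fully open) to 1 (shut), set as the call begins (left out, the last holds). The fingers move at their own pace and stop on an object; "grip_force" is the grip in N (left out, the last holds). Time passes only in rows, so rows that do not move let the fingers close. It gives the time, the measured TCP pose, the force and the opening at its end, in the units of the state.
- read_state(): the state, without advancing time (a new reading comes with each control period).
- camera(name): name is "side" or "top"; returns the picture (480x640x3 uint8, red, green, blue); there is no depth.
- camera_info(name): a dict with "fovy" (degrees; the focal length in pixels is half the picture's height over the tangent of half this angle, whatever the lens; pixels are square), "cx", "cy" (the principal point, pixels), "k1" (the pictures are not rectified: a ray, as slopes to the right and down, at radius r is drawn at 1 + k1 r^2 times it, then the intrinsics apply), "camera_from_world" (4x4, takes a point from world to camera coordinates). Camera axes: x right, y up, looking along -z (the intrinsics and any distortion apply to the point x, -y, -z); pixel columns grow to the right and rows downward; lengths in mm; the calibration is good to about 2 mm. A picture is of the moment at which its call begins. camera_info takes no time and is no camera call.
- sign_off(): hands the job in, once; it reports no verdict.
The state is a dict: "clock": time; "joints": joint angles; "qd": joint speeds; "effort": joint torques, N m; "eef_pos": TCP position; "eef_rot": TCP orientation; "wrist_force": force on the tool from outside, world axes, zero at the start; "moment": the same for the moment, N m; "finger_gap": finger opening in mm.
Only numpy, scipy, OpenCV 4.12 (cv2) and the standard library are available. Lean on these libraries where they do the work, as an engineer would, in place of code of your own. Each camera call takes 0.05 s, during which the arm holds its last target. There are 200 camera calls.

## Working session

There is one attempt and no reset: what is moved stays moved. The work goes in short steps, Python scripts to look and compute and a tool call to move; the robot and the scene stay as the last step left them, time stands still between calls to the robot, and variables do not carry over. Pictures are saved under pics/ and viewed, on a budget of 14 in all, crops included, one or two more only if the job needs it, and the job is handed in when it is done.

Besides the shell and the picture viewer there is one more tool, called after "Request:" in YAML: its name, and indented under it one key for each argument. drive_tool: Moves the arm, as the interface text tells. Its arguments: {"type":"object","properties":{"motion":{"type":"array","items":{"type":"number"}},"jaw":{"type":"number"},"grip_force":{"type":"number"}},"required":["motion"]}

```bash
mkdir -p pics
cat > h.py <<'E'
import numpy as np, cv2
from cell import *
def K(n):
    i=camera_info(n); f=240/np.tan(np.radians(i['fovy'])/2); return i,f
def proj(n,P):
    i,f=K(n); P=np.atleast_2d(P); T=np.array(i['camera_from_world'])
    c=P@T[:3,:3].T+T[:3,3]; x=c[:,0]/-c[:,2]; y=-c[:,1]/-c[:,2]
    s=1+i['k1']*(x*x+y*y); return np.c_[i['cx']+f*x*s,i['cy']+f*y*s]
def unproj(n,uv,z):
    """pixels -> world at height z"""
    i,f=K(n); T=np.array(i['camera_from_world']); out=[]
    for u,v in np.atleast_2d(uv):
        d=np.array([(u-i['cx'])/f,(v-i['cy'])/f]); s=d.copy()
        for _ in range(30): s=d/(1+i['k1']*(s@s))
        r=T[:3,:3].T@np.array([s[0],-s[1],-1]); o=-T[:3,:3].T@T[:3,3]
        out.append(o+r*(z-o[2])/r[2])
    return np.array(out)
def save(n,f):
    im=camera(n)[:,:,::-1]; cv2.imwrite('pics/'+f,im); return im
E
python3 - <<'E'
from h import *
save('top','t0.png');save('side','s0.png')
for n in('top','side'):
    i=camera_info(n);T=np.array(i['camera_from_world']);print(n,i['fovy'],i['k1'],-T[:3,:3].T@T[:3,3])
print(read_state(),grip_depth)
E
```

```text
top 42.27565073709235 -0.1573095856422967 [ 337.91841848  -19.57852589 1408.44507387]
side 55.259701542157615 0.02914331472843549 [458.16056914 795.91196004 665.33238033]
{'clock': 0.1, 'joints': array([-1.30160765e+00,  3.00420781e-01,  1.52149513e+00,  1.10126443e-05,
        1.32068974e+00, -6.66362217e-02]), 'qd': array([ 0.00032278, -0.00027531, -0.00052135,  0.00094142, -0.00038441,
       -0.00208805]), 'effort': array([ 1.34997339e-03, -5.32644582e+01, -3.53282332e+01,  7.09121092e-02,
        2.34559318e-02, -8.16697707e-05]), 'eef_pos': array([ 181.17310347, -519.06722664,  204.95028775]), 'eef_rot': array([-3.14058261e+00, -7.80960251e-05,  3.35822125e-01]), 'wrist_force': array([-0.05477813, -0.015445  , -0.00537513]), 'moment': array([-0.02824659, -0.02821089,  0.00809526]), 'finger_gap': 94.1267559265403} 18.8
```

View pics/t0.png

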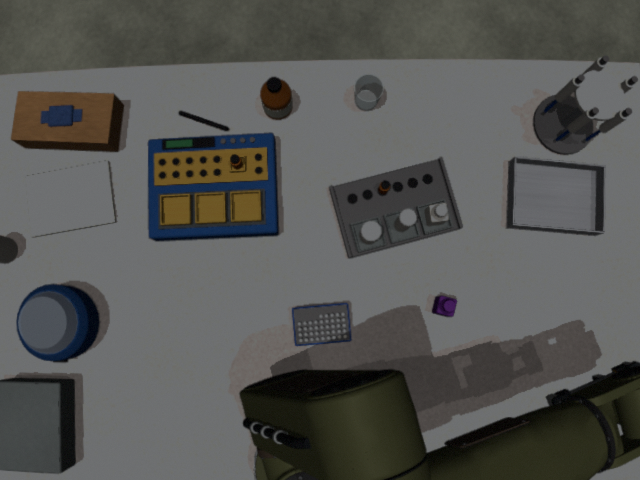

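View pics/s0.png

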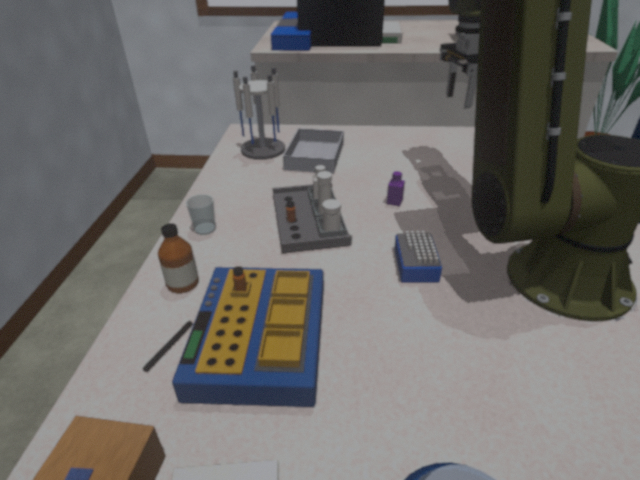

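Top view: the heater is at left with wells near (175,210), (210,208) and (246,207). The rack is at right with white containers near (371,232), (406,219) and (439,212). The purple bottle at (445,305) is a decoy, and the vial is at (237,160). I'll confirm with one enlarged crop.

Run:
```python
from h import *
t=cv2.imread('pics/t0.png');s=cv2.imread('pics/s0.png')
a=cv2.resize(t[180:260,330:465],(800,474),interpolation=3)
cv2.imwrite('pics/c1.png',cv2.convertScaleAbs(a,alpha=1.3))
b=cv2.resize(t[130:245,145:285],(700,575),interpolation=3)
cv2.imwrite('pics/c2.png',cv2.convertScaleAbs(b,alpha=1.5))
```

```text
(no output)
```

View pics/c1.png

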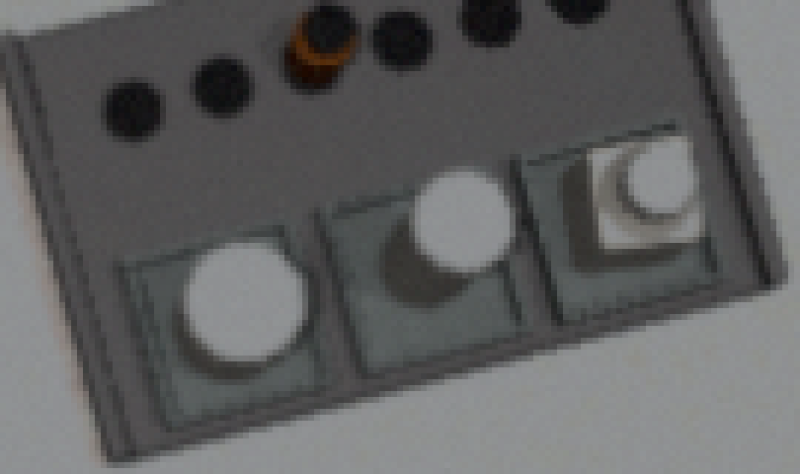

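View pics/c2.png

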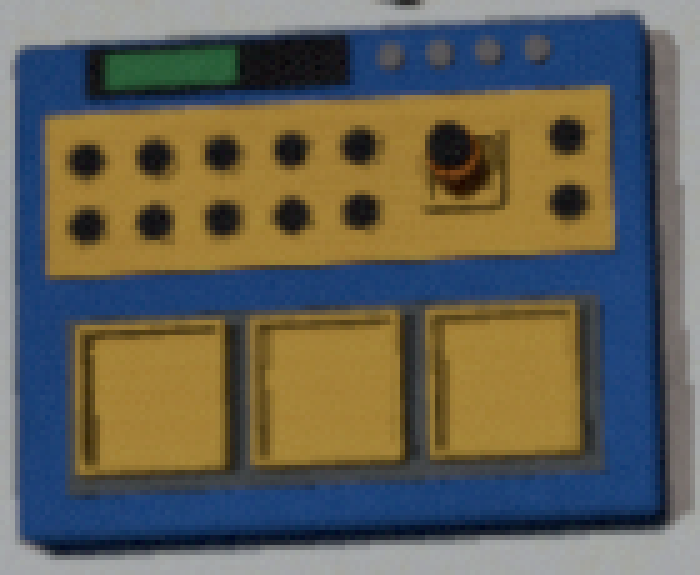

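Order in the rack, left to right: jar (round, widest, 371,231), tube (408,217), square bottle (square shoulder, 441,210). All three are white, so they fit the description. The heater wells are clear, and the vial is at about (236,162).

Run:
```python
from h import *
np.set_printoptions(precision=1,suppress=True)
c1=lambda p:np.array(p)/5.926+[330,180]-0.4
c2=lambda p:np.array(p)/5+[145,130]-0.4
J=unproj('top',c1([(246,302)]),91);T=unproj('top',c1([(462,219)]),129);S=unproj('top',c1([(661,180)]),110)
B=unproj('top',c1([(592,148),(690,138),(703,240),(600,250)]),83)
print('jar',J,'tube',T,'sqcap',S,'sqbody',B.mean(0),'\n',B, [np.degrees(np.arctan2(*(B[(k+1)%4]-B[k])[[0,1]])) for k in range(4)])
print('sizes',np.linalg.norm(np.diff(B,axis=0),axis=1),np.ptp(unproj('top',c1([(183,302),(308,302)]),91),axis=0),np.ptp(unproj('top',c1([(412,219),(515,219)]),129),axis=0))
W=[[(75,325),(225,320),(231,470),(75,475)],[(250,315),(403,310),(405,460),(250,467)],[(425,305),(580,300),(583,455),(430,460)]]
C=[]
for w in W:
    w=unproj('top',c2(w),79);C.append(w.mean(0));print('well',w.mean(0),np.linalg.norm(np.diff(w,axis=0),axis=1))
C=np.array(C);print(np.linalg.norm(np.diff(C,axis=0),axis=1)); d=C[0]-C[2];print('well yaw',np.arctan2(-d[0],d[1]))
# rack yaw from front edge ~ z20
r=unproj('top',c1([(110,465),(785,285)]),25);d=r[0]-r[1];print('rack yaw',np.arctan2(-d[0],d[1]),r)
# seat floors corners
for w in [[(120,265),(285,228),(325,392),(170,432)],[(318,213),(510,170),(522,340),(357,378)],[(520,160),(680,125),(715,285),(555,322)]]:
    w=unproj('top',c1(w),34);print('seat',w.mean(0))
print('vial',unproj('top',c2([(452,145)]),61+52))
# side-view checks
print('side pred jar',proj('side',J),'tube',proj('side',T),'sq',proj('side',S),'wells',proj('side',C))
```

```text
jar [[ 517.8 -141.6   91. ]] tube [[ 540.9 -215.4  129. ]] sqcap [[ 557.  -290.9  110. ]] sqbody [ 556.5 -290.9   83. ] 
 [[ 573.9 -271.5   83. ]
 [ 577.1 -308.1   83. ]
 [ 539.1 -311.2   83. ]
 [ 536.  -272.8   83. ]] [np.float64(174.96695498060694), np.float64(-94.62350383098835), np.float64(-4.639982681927062), np.float64(87.95727738635195)]
sizes [36.8 38.2 38.5] [ 0.8 45.3  0. ] [ 0.6 36.6  0. ]
well [574.7 285.2  79. ] [67.2 66.8 69.4]
well [577.3 207.3  79. ] [67.8 66.5 68.2]
well [579.3 129.3  79. ] [68.1 68.6 66.8]
[77.9 78.1]
well yaw 0.029334179209546975
rack yaw 0.24222553796893245 [[ 465.6  -94.5   25. ]
 [ 530.  -355.    25. ]]
seat [ 515.5 -138.6   34. ]
seat [ 534.8 -215.8   34. ]
seat [ 553.6 -289.5   34. ]
vial [[676.2 148.  113. ]]
side pred jar [[330.8 202.5]] tube [[323.3 173.5]] sq [[319.4 166.3]] wells [[281.1 341.6]
 [286.1 308.3]
 [290.7 279.8]]
```

Run:
```python
from h import *
s=cv2.imread('pics/s0.png')
a=cv2.resize(s[155:255,265:355],(450,500),interpolation=3);b=cv2.resize(s[260:410,250:330],(267,500),interpolation=3)
cv2.imwrite('pics/c3.png',cv2.convertScaleAbs(np.hstack([a,b]),alpha=1.3))
```

```text
(no output)
```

View pics/c3.png

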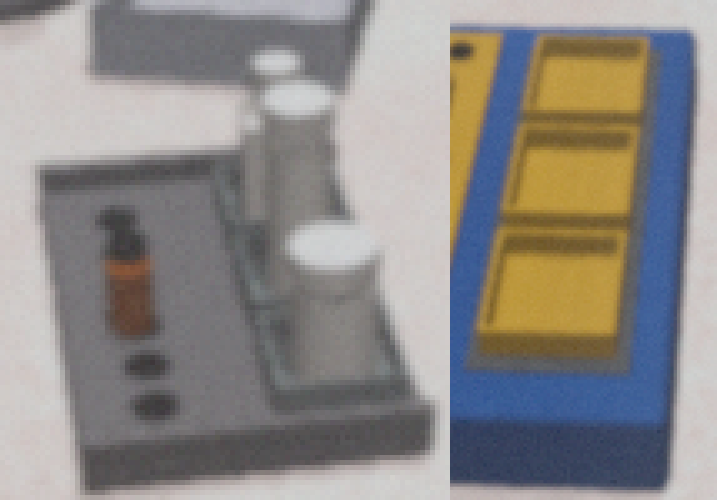

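The side view agrees with the projected positions to about 2 px. I'll grip front-to-back (yaw ≈ π/2), which clears the neighbours, and move the bottle first, then the tube, then the jar. A helper will work out the shifts.

```bash
cat > go.py <<'E'
import sys
from h import *
from scipy.spatial.transform import Rotation as Ro
# go.py x y z yaw n : total shift along tool axes split in n equal rows (turning as it goes)
x,y,z,yaw,n=map(float,sys.argv[1:]);n=int(n);s=read_state();p=s['eef_pos'];ya=s['eef_rot'][2]
d=(np.array([x,y,z])-p)/n;dt=(yaw-ya)/n
for k in range(n):
    R=Ro.from_euler('xyz',[np.pi,0,ya+dt*k]).as_matrix();print(np.round(R.T@d,1).tolist(),round(-dt,3))
print(s['clock'],p.round(1),s['eef_rot'].round(3),s['finger_gap'].round(1))
E
python3 go.py 556.7 -291 190 1.64 14
```

```text
[30.7, -6.5, 1.1] -0.093
[31.2, -3.7, 1.1] -0.093
[31.4, -0.7, 1.1] -0.093
[31.3, 2.2, 1.1] -0.093
[31.0, 5.1, 1.1] -0.093
[30.4, 7.9, 1.1] -0.093
[29.5, 10.7, 1.1] -0.093
[28.4, 13.4, 1.1] -0.093
[27.0, 16.0, 1.1] -0.093
[25.4, 18.4, 1.1] -0.093
[23.6, 20.7, 1.1] -0.093
[21.5, 22.8, 1.1] -0.093
[19.3, 24.7, 1.1] -0.093
[16.9, 26.4, 1.1] -0.093Traceback (most recent call last):
  File "go.py", line 9, in <module>
    print(s['clock'],p.round(1),s['eef_rot'].round(3),s['finger_gap'].round(1))
                                                      ^^^^^^^^^^^^^^^^^^^^^
AttributeError: 'float' object has no attribute 'round'
```

Request:
drive_tool:
  motion: [31,-6,1,-0.093,31,-4,1,-0.093,31,-1,1,-0.093,31,2,1,-0.093,31,5,1,-0.093,30,8,1,-0.093,30,11,1,-0.093,28,13,1,-0.093]
  jaw: 0
  grip_force: 20

```text
clock: 0.77
eef_pos: [397.4, -383.3, 194.1]
eef_rot: [-3.137, -0.003, 1.102]
wrist_force: [-0.7, -0.9, -0.1]
finger_gap: 94.3
```

```bash
sed -i "s/,s\['finger_gap'\].round(1)/,round(s['finger_gap'],1)/" go.py; python3 go.py 556.7 -291 190 1.64 8
```

```text
[19.3, 12.5, 0.5] -0.067
[18.4, 13.8, 0.5] -0.067
[17.4, 15.0, 0.5] -0.067
[16.4, 16.2, 0.5] -0.067
[15.3, 17.2, 0.5] -0.067
[14.1, 18.2, 0.5] -0.067
[12.8, 19.1, 0.5] -0.067
[11.5, 19.9, 0.5] -0.067
0.7667 [ 397.4 -383.3  194.1] [-3.137e+00 -3.000e-03  1.102e+00] 94.3
```

Request:
drive_tool:
  motion: [19,12,0,-0.067,18,14,0,-0.067,17,15,0,-0.067,16,16,0,-0.067,15,17,0,-0.067,14,18,0,-0.067,13,19,0,-0.067,11,20,0,-0.067]

```text
clock: 1.43
eef_pos: [561.7, -282.0, 190.7]
eef_rot: [-3.134, -0.009, 1.67]
wrist_force: [0.2, -0.9, 0.7]
finger_gap: 94.0
```

```bash
python3 go.py 556.7 -291 130 1.64 3;python3 go.py 556.7 -291 46 1.64 6
```

```text
[-2.8, -2.0, 20.2] 0.01
[-2.8, -1.9, 20.2] 0.01
[-2.9, -1.9, 20.2] 0.01
1.4333 [ 561.7 -282.   190.7] [-3.134 -0.009  1.67 ] 94.0
[-1.4, -1.0, 24.1] 0.005
[-1.4, -1.0, 24.1] 0.005
[-1.4, -1.0, 24.1] 0.005
[-1.4, -1.0, 24.1] 0.005
[-1.4, -1.0, 24.1] 0.005
[-1.4, -0.9, 24.1] 0.005
1.4333 [ 561.7 -282.   190.7] [-3.134 -0.009  1.67 ] 94.0
```

Request:
drive_tool:
  motion: [-5,-3,10,0.015,-4,-3,20,0.01,0,0,25,0,0,0,25,0,0,0,25,0,0,0,20,0,0,0,12,0,0,0,0,0]

```text
clock: 2.1
eef_pos: [556.7, -287.6, 44.5]
eef_rot: [-3.132, -0.011, 1.65]
wrist_force: [0.0, -1.0, -0.5]
finger_gap: 93.9
```

```bash
python3 go.py 556.7 -291 46 1.64 1
python3 - <<'E'
from h import *
a=save('side','s1.png');t=save('top','t1.png')
a=cv2.resize(a[120:270,230:390],(640,600),interpolation=3)
cv2.imwrite('pics/c4.png',a)
E
```

```text
[-3.4, -0.3, -1.5] 0.01
2.1 [ 556.7 -287.6   44.5] [-3.132 -0.011  1.65 ] 93.9
```

View pics/c4.png

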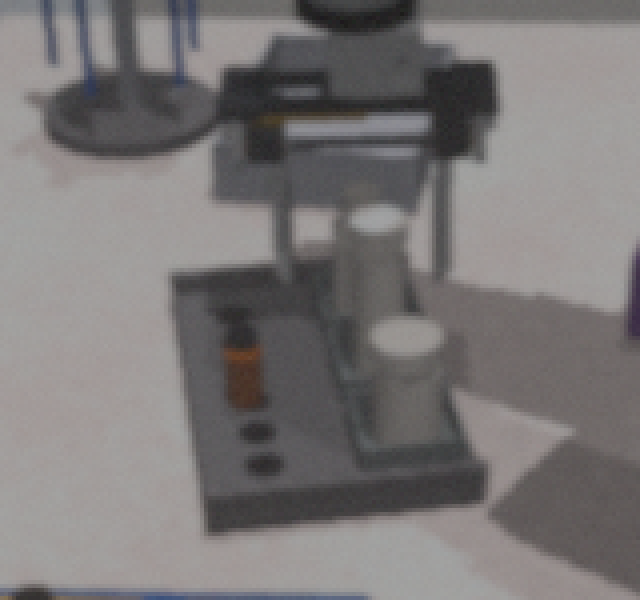

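The fingers (crop 285 and 440) straddle the bottle front and back, clear of everything. Closing.

Request:
drive_tool:
  motion: [-3,0,-1,0.01,0,0,0,0,0,0,0,0,0,0,0,0,0,0,0,0,0,0,0,0,0,0,0,0,0,0,0,0]
  jaw: 1
  grip_force: 20

```text
clock: 2.87
eef_pos: [560.7, -293.3, 55.3]
eef_rot: [3.14, -0.003, 1.639]
wrist_force: [-0.6, 0.6, 0.3]
finger_gap: 44.1
```

Request:
drive_tool:
  motion: [0,0,0,0,0,0,0,0,0,0,0,0,0,0,0,0]

```text
clock: 3.2
eef_pos: [560.7, -293.2, 55.2]
eef_rot: [3.141, -0.003, 1.639]
wrist_force: [-0.4, -0.5, 1.1]
finger_gap: 40.3
```

Gripped (gap 40.3 mm). TCP is 36 mm above the foot. Lift.

Request:
drive_tool:
  motion: [0,0,-6,0,0,0,-15,0,0,0,-22,0,0,0,-25,0,0,0,-25,0,0,0,-22,0,0,0,-15,0,0,0,0,0]

```text
clock: 3.87
eef_pos: [559.4, -292.7, 191.1]
eef_rot: [-3.139, -0.006, 1.639]
wrist_force: [-0.1, -0.3, -0.7]
finger_gap: 40.5
```

```bash
python3 go.py 575 285 200 1.60 20
```

```text
[28.8, 2.8, -0.4] 0.002
[28.8, 2.7, -0.4] 0.002
[28.8, 2.6, -0.4] 0.002
[28.8, 2.6, -0.4] 0.002
[28.8, 2.5, -0.4] 0.002
[28.8, 2.5, -0.4] 0.002
[28.8, 2.4, -0.4] 0.002
[28.8, 2.4, -0.4] 0.002
[28.8, 2.3, -0.4] 0.002
[28.8, 2.2, -0.4] 0.002
[28.8, 2.2, -0.4] 0.002
[28.8, 2.1, -0.4] 0.002
[28.8, 2.1, -0.4] 0.002
[28.8, 2.0, -0.4] 0.002
[28.8, 2.0, -0.4] 0.002
[28.8, 1.9, -0.4] 0.002
[28.8, 1.8, -0.4] 0.002
[28.8, 1.8, -0.4] 0.002
[28.8, 1.7, -0.4] 0.002
[28.8, 1.7, -0.4] 0.002
3.8667 [ 559.4 -292.7  191.1] [-3.139 -0.006  1.639] 40.5
```

Request:
drive_tool:
  motion: [10,1,-2,0,20,2,-2,0,28,3,-2,0.002,29,3,-2,0.002,29,3,0,0.002,29,3,0,0.002,29,3,0,0.002,29,3,0,0.002]

```text
clock: 4.53
eef_pos: [563.5, -80.3, 192.2]
eef_rot: [-3.129, -0.01, 1.62]
wrist_force: [-0.1, -0.3, -0.4]
finger_gap: 40.3
```

Request:
drive_tool:
  motion: [29,2,0,0.002,29,2,0,0.002,29,2,0,0.002,29,2,0,0.002,29,2,0,0.002,29,2,0,0.002,29,2,0,0.002,29,2,0,0.002]

```text
clock: 5.2
eef_pos: [561.4, 169.1, 184.2]
eef_rot: [-3.113, -0.011, 1.604]
wrist_force: [1.2, -0.6, -1.3]
finger_gap: 40.3
```

```bash
python3 go.py 575 285 200 1.60 6
```

```text
[19.2, 2.9, -2.6] 0.001
[19.2, 2.9, -2.6] 0.001
[19.2, 2.9, -2.6] 0.001
[19.2, 2.9, -2.6] 0.001
[19.2, 2.9, -2.6] 0.001
[19.2, 2.8, -2.6] 0.001
5.2 [561.4 169.1 184.2] [-3.113 -0.011  1.604] 40.3
```

Request:
drive_tool:
  motion: [27,3,-3,0,25,3,-3,0,22,3,-2,0,16,2,-2,0,12,2,0,0,6,1,0,0,3,0,0,0,0,0,0,0]

```text
clock: 5.87
eef_pos: [564.0, 294.1, 184.9]
eef_rot: [-3.099, -0.007, 1.612]
wrist_force: [-0.7, -0.5, 0.1]
finger_gap: 40.1
```

```bash
python3 go.py 575 285 120 1.60 6;python3 - <<'E'
from h import *
a=save('side','s2.png');t=save('top','t2.png')
E
```

```text
[-1.6, 1.8, 10.8] 0.002
[-1.6, 1.8, 10.8] 0.002
[-1.6, 1.8, 10.8] 0.002
[-1.6, 1.8, 10.8] 0.002
[-1.6, 1.8, 10.8] 0.002
[-1.6, 1.8, 10.8] 0.002
5.8667 [564.  294.1 184.9] [-3.099 -0.007  1.612] 40.1
```

View pics/s2.png

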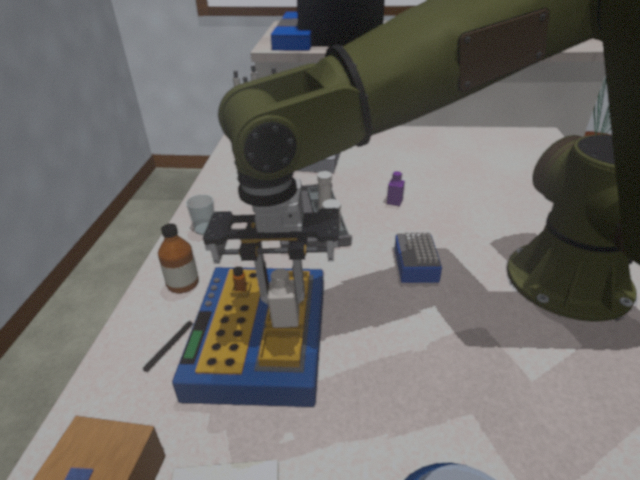

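The bottle hangs upright over the leftmost well, its foot near (285,320). Centre it, then lower.

Request:
drive_tool:
  motion: [-4,4,4,0,-4,4,10,0,-2,3,14,0,-1,1,14,0,0,0,8,0,0,0,4,0,0,0,0,0,0,0,0,0]

```text
clock: 6.63
eef_pos: [577.3, 275.9, 125.9]
eef_rot: [-3.099, -0.006, 1.604]
wrist_force: [0.6, -0.2, -0.8]
finger_gap: 40.4
```

```bash
python3 go.py 575 284 100 1.60 4
```

```text
[2.0, -0.5, 6.5] 0.001
[2.0, -0.5, 6.5] 0.001
[2.0, -0.5, 6.5] 0.001
[2.0, -0.5, 6.5] 0.001
6.6333 [577.3 275.9 125.9] [-3.099 -0.006  1.604] 40.4
```

Request:
drive_tool:
  motion: [4,-1,0,0,4,-1,0,0,1,0,5,0,1,0,7,0,0,0,5,0,0,0,3,0,0,0,0,0,0,0,0,0]

```text
clock: 7.3
eef_pos: [574.2, 288.0, 105.9]
eef_rot: [-3.102, -0.008, 1.605]
wrist_force: [0.4, 0.2, -0.7]
finger_gap: 39.9
```

```bash
python3 go.py 575 284 100 1.60 1
```

```text
[-4.0, 0.7, 5.9] 0.005
7.3 [574.2 288.  105.9] [-3.102 -0.008  1.605] 39.9
```

Request:
drive_tool:
  motion: [-3,0,2,0,0,0,2,0,0,0,1.5,0,0,0,0,0]

```text
clock: 7.63
eef_pos: [574.5, 284.7, 101.1]
eef_rot: [-3.104, -0.008, 1.605]
wrist_force: [-0.2, 0.1, -1.4]
finger_gap: 40.1
```

Request:
drive_tool:
  motion: [0,0,1.5,0,0,0,1.5,0,0,0,0,0]

```text
clock: 7.88
eef_pos: [574.8, 285.1, 101.4]
eef_rot: [-3.106, -0.01, 1.605]
wrist_force: [-0.3, 0.2, -1.7]
finger_gap: 39.9
```

Request:
drive_tool:
  motion: [0,0,3,0,0,0,3,0,0,0,0,0]

```text
clock: 8.13
eef_pos: [575.8, 286.3, 100.6]
eef_rot: [-3.112, -0.013, 1.606]
wrist_force: [0.7, 0.7, -1.1]
finger_gap: 39.8
```

Run:
```python
from h import *
a=save('side','s3.png')
a=cv2.resize(a[220:400,190:350],(640,720)[:2],interpolation=3)
cv2.imwrite('pics/c5.png',cv2.resize(a,(533,600)))
```

```text
(no output)
```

View pics/c5.png

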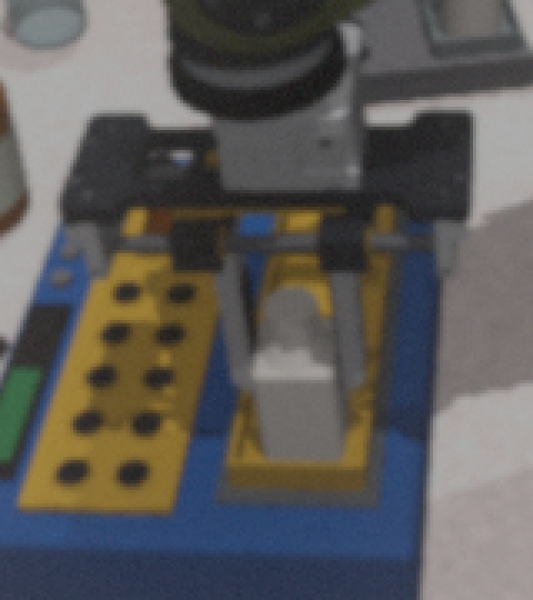

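The bottle's foot (crop 300,455) is down in the leftmost well, and the computed foot height is 64.4 against the floor's 64. Release.

Request:
drive_tool:
  motion: [0,0,0,0,0,0,0,0,0,0,0,0,0,0,0,0,0,0,0,0]
  jaw: 0.3

```text
clock: 8.6
eef_pos: [575.8, 286.0, 99.1]
eef_rot: [-3.111, -0.012, 1.605]
wrist_force: [0.7, 0.1, 0.2]
finger_gap: 65.2
```

Request:
drive_tool:
  motion: [0,0,-6,0,0,0,-15,0,0,0,-25,0,0,0,-25,0,0,0,-25,0,0,0,-15,0,0,0,-5,0,0,0,0,0]
  jaw: 0

```text
clock: 9.27
eef_pos: [578.9, 284.1, 220.8]
eef_rot: [-3.108, -0.011, 1.605]
wrist_force: [0.6, -0.0, -0.9]
finger_gap: 94.2
```

```bash
python3 go.py 541 -215 200 1.571 22|tail -3
```

```text
[-22.7, -1.8, 0.9] 0.002
[-22.7, -1.8, 0.9] 0.002
9.2667 [578.9 284.1 220.8] [-3.108 -0.011  1.605] 94.2
```

Request:
drive_tool:
  motion: [-15,-1,0,0,-28,-2,0,0,-34,-3,0,0.002,-34,-3,0,0.002,-34,-3,0,0.002,-34,-3,0,0.002,-34,-3,0,0.002,-34,-3,0,0.002]

```text
clock: 9.93
eef_pos: [559.5, 26.7, 208.2]
eef_rot: [-3.095, -0.01, 1.601]
wrist_force: [1.0, 0.2, -0.7]
finger_gap: 94.1
```

Request:
drive_tool:
  motion: [-34,-2,0,0.002,-34,-2,0,0.002,-34,-2,0,0.002,-34,-2,0,0.002,-34,-2,0,0.002,-25,-2,0,0.002,-18,-1,0,0.002,-8,0,0,0]

```text
clock: 10.6
eef_pos: [539.7, -214.8, 195.5]
eef_rot: [-3.079, -0.012, 1.579]
wrist_force: [0.9, 0.4, -0.2]
finger_gap: 94.0
```

```bash
python3 go.py 541 -215 200 1.571 2
```

```text
[-0.1, 0.7, -2.2] 0.004
[-0.1, 0.7, -2.2] 0.004
10.6 [ 539.7 -214.8  195.5] [-3.079 -0.012  1.579] 94.0
```

Lean of the tool is creeping up (0.06 rad), across the jaws. I'll test which moves add or remove it before grasping.

Request:
drive_tool:
  motion: [0,-20,-4,0,0,-20,-4,0,0,-20,-4,0,0,-20,-4,0,0,-20,-4,0,0,-20,-4,0,0,-20,-4,0,0,-10,0,0]

```text
clock: 11.27
eef_pos: [380.5, -215.7, 224.7]
eef_rot: [-3.066, -0.02, 1.579]
wrist_force: [0.0, -1.1, 0.8]
finger_gap: 94.1
```

Request:
drive_tool:
  motion: [0,20,0,0,0,20,0,0,0,20,0,0,0,20,0,0,0,20,0,0,0,20,0,0,0,20,0,0,0,10,0,0]

```text
clock: 11.93
eef_pos: [528.6, -211.1, 207.8]
eef_rot: [-3.06, -0.023, 1.578]
wrist_force: [-0.3, -1.0, -0.9]
finger_gap: 93.9
```

Request:
drive_tool:
  motion: [0,0,-30,0,0,0,-30,0,0,0,-30,0,0,0,-30,0,0,0,0,0]

```text
clock: 12.35
eef_pos: [538.4, -211.2, 323.7]
eef_rot: [-3.047, -0.03, 1.582]
wrist_force: [0.5, -0.3, 1.2]
finger_gap: 93.7
```

Request:
drive_tool:
  motion: [0,0,30,0,0,0,30,0,0,0,30,0,0,0,0,0]

```text
clock: 12.68
eef_pos: [529.0, -207.5, 230.2]
eef_rot: [-3.05, -0.029, 1.584]
wrist_force: [-0.1, 0.2, -1.1]
finger_gap: 93.9
```

Request:
drive_tool:
  motion: [0,0,-12,0,0,0,-12,0,0,0,-12,0,0,0,-12,0,0,0,-12,0,0,0,-12,0,0,0,-12,0,0,0,-12,0]

```text
clock: 13.35
eef_pos: [537.8, -209.3, 343.1]
eef_rot: [-3.053, -0.028, 1.586]
wrist_force: [0.8, -0.6, 0.2]
finger_gap: 93.7
```

Request:
drive_tool:
  motion: [0,0,0,0,0,0,0,0,0,0,0,0]

```text
clock: 13.6
eef_pos: [538.4, -209.4, 350.7]
eef_rot: [-3.061, -0.024, 1.587]
wrist_force: [0.3, -0.4, 1.0]
finger_gap: 94.0
```

Request:
drive_tool:
  motion: [0,0,40,0,0,0,40,0]

```text
clock: 13.77
eef_pos: [534.0, -208.4, 276.6]
eef_rot: [-3.074, -0.018, 1.587]
wrist_force: [1.1, -0.4, -1.9]
finger_gap: 94.0
```

Request:
drive_tool:
  motion: [0,0,0,0,0,0,0,0]

```text
clock: 13.93
eef_pos: [531.6, -207.4, 270.8]
eef_rot: [-3.064, -0.023, 1.587]
wrist_force: [-0.1, 0.3, 2.0]
finger_gap: 93.7
```

Request:
drive_tool:
  motion: [0,0,0,0.12,0,0,0,0.12,0,0,0,0.12,0,0,0,0.12,0,0,0,0]

```text
clock: 14.35
eef_pos: [533.6, -208.2, 280.4]
eef_rot: [-3.069, 0.017, 1.089]
wrist_force: [-0.6, -0.2, -0.0]
finger_gap: 94.0
```

Request:
drive_tool:
  motion: [0,0,0,-0.12,0,0,0,-0.12,0,0,0,-0.12,0,0,0,-0.12,0,0,0,0]

```text
clock: 14.77
eef_pos: [535.6, -209.0, 289.7]
eef_rot: [-3.077, -0.017, 1.599]
wrist_force: [0.9, -0.4, -0.0]
finger_gap: 93.6
```

Lean shrinks with slow rows and turning in place (-3.05 → -3.077). Repeat that.

Request:
drive_tool:
  motion: [0,0,0,0.12,0,0,0,0.12,0,0,0,0.12,0,0,0,0.12,0,0,0,-0.12,0,0,0,-0.12,0,0,0,-0.12,0,0,0,-0.12]

```text
clock: 15.43
eef_pos: [537.7, -209.8, 300.1]
eef_rot: [-3.086, -0.011, 1.57]
wrist_force: [0.5, -0.6, 0.3]
finger_gap: 94.0
```

Request:
drive_tool:
  motion: [0,0,40,0,0,0,40,0]

```text
clock: 15.6
eef_pos: [536.7, -210.4, 228.5]
eef_rot: [-3.1, -0.005, 1.577]
wrist_force: [0.7, 0.1, -0.9]
finger_gap: 94.2
```

Request:
drive_tool:
  motion: [0,0,-10,0,0,0,-10,0,0,0,-10,0,0,0,-10,0,0,0,-10,0,0,0,-10,0,0,0,-5,0,0,0,0,0]

```text
clock: 16.27
eef_pos: [541.1, -211.2, 316.2]
eef_rot: [-3.11, -0.0, 1.57]
wrist_force: [1.1, -0.5, 0.1]
finger_gap: 94.0
```

Request:
drive_tool:
  motion: [0,0,40,0,0,0,40,0]

```text
clock: 16.43
eef_pos: [542.3, -212.7, 246.7]
eef_rot: [-3.128, 0.008, 1.569]
wrist_force: [1.1, -0.4, -0.8]
finger_gap: 94.1
```

Request:
drive_tool:
  motion: [0,0,-10,0,0,0,-10,0,0,0,-10,0,0,0,-10,0,0,0,-10,0,0,0,-10,0,0,0,-5,0,0,0,0,0]

```text
clock: 17.1
eef_pos: [543.7, -212.2, 334.4]
eef_rot: [-3.137, 0.012, 1.567]
wrist_force: [0.1, 0.8, 0.4]
finger_gap: 94.0
```

Pumping fast down and slow up restores verticality (lean 0.005). Now descend on the tube.

Request:
drive_tool:
  motion: [-1,-1,15,0,-1,-1,25,0,-1,0,30,0,0,0,30,0,0,0,30,0,0,0,25,0,0,0,15,0,0,0,5,0]

```text
clock: 17.77
eef_pos: [545.0, -219.2, 167.4]
eef_rot: [3.13, 0.019, 1.567]
wrist_force: [0.0, 0.5, 0.2]
finger_gap: 93.7
```

```bash
python3 go.py 541 -215 60 1.57 1
```

```text
[4.2, -4.0, 107.4] -0.003
17.7667 [ 545.  -219.2  167.4] [3.13  0.019 1.567] 93.7
```

Request:
drive_tool:
  motion: [2,-2,10,0,2,-2,18,0,1,-1,20,0,1,0,20,0,1,0,18,0,0,0,10,0,0,0,4,0,0,0,0,0]

```text
clock: 18.43
eef_pos: [545.0, -215.2, 70.7]
eef_rot: [3.12, 0.024, 1.566]
wrist_force: [-0.5, -0.2, -0.1]
finger_gap: 94.2
```

Request:
drive_tool:
  motion: [0,0,0,0,0,0,0,0]

```text
clock: 18.6
eef_pos: [545.8, -215.6, 72.6]
eef_rot: [3.118, 0.025, 1.566]
wrist_force: [0.3, -0.4, -0.1]
finger_gap: 93.8
```

```bash
python3 go.py 541 -215 57 1.57 1
```

```text
[0.6, -4.9, 15.6] -0.004
18.6 [ 545.8 -215.6   72.6] [3.118 0.025 1.566] 93.8
```

Request:
drive_tool:
  motion: [1,-3,6,0,0,-2,7,0,0,0,3,0,0,0,0,0]

```text
clock: 18.93
eef_pos: [541.8, -215.5, 57.6]
eef_rot: [3.114, 0.026, 1.566]
wrist_force: [0.6, 0.6, -0.5]
finger_gap: 94.0
```

Request:
drive_tool:
  motion: [0,0,0,0,0,0,0,0,0,0,0,0,0,0,0,0,0,0,0,0,0,0,0,0,0,0,0,0,0,0,0,0]
  jaw: 1

```text
clock: 19.6
eef_pos: [542.0, -215.6, 57.8]
eef_rot: [3.114, 0.026, 1.566]
wrist_force: [-0.1, 0.2, -0.1]
finger_gap: 43.8
```

Request:
drive_tool:
  motion: [0,0,0,0,0,0,0,0,0,0,0,0,0,0,0,0,0,0,0,0]

```text
clock: 20.02
eef_pos: [541.9, -215.6, 57.9]
eef_rot: [3.114, 0.026, 1.566]
wrist_force: [0.1, -0.3, -0.2]
finger_gap: 35.3
```

Request:
drive_tool:
  motion: [0,0,0,0,0,0,0,0,0,0,-6,0,0,0,-14,0,0,0,-20,0,0,0,-25,0,0,0,-25,0,0,0,-20,0]

```text
clock: 20.68
eef_pos: [536.6, -211.6, 168.8]
eef_rot: [3.123, 0.022, 1.566]
wrist_force: [0.2, -0.6, -0.6]
finger_gap: 35.5
```

Request:
drive_tool:
  motion: [0,0,-8,0,0,0,0,0]

```text
clock: 20.85
eef_pos: [537.7, -211.9, 182.1]
eef_rot: [3.116, 0.025, 1.566]
wrist_force: [-0.9, 0.3, -0.3]
finger_gap: 35.5
```

```bash
python3 go.py 577.3 207.3 190 1.6 16|tail -2; python3 -c "
from h import *
save('side','s4.png')"
```

```text
[26.1, 3.2, -0.5] -0.002
20.85 [ 537.7 -211.9  182.1] [3.116 0.025 1.566] 35.5
```

View pics/s4.png

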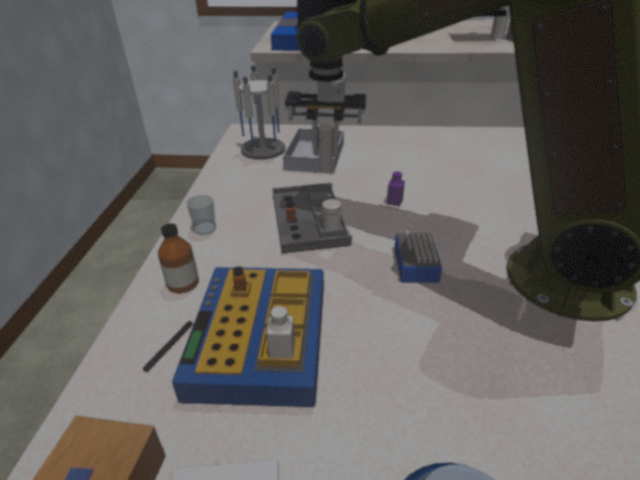

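The bottle stands upright in the leftmost well (280,335) and the tube is held at (325,150). Carry the tube to the middle well.

Request:
drive_tool:
  motion: [10,1,-2,0,20,2,-2,0,27,3,-1,-0.002,28,4,-1,-0.002,28,4,-1,-0.002,28,4,-1,-0.002,28,4,-1,-0.002,28,4,-1,-0.002]

```text
clock: 21.57
eef_pos: [559.8, -6.2, 175.8]
eef_rot: [3.133, 0.022, 1.571]
wrist_force: [0.1, -0.3, -1.3]
finger_gap: 35.4
```

Request:
drive_tool:
  motion: [28,4,-1,-0.002,28,4,-1,-0.002,28,4,-1,-0.002,28,4,-1,-0.002,28,4,-1,-0.002,25,3,-1,-0.002,18,3,0,0,10,2,0,0]

```text
clock: 22.23
eef_pos: [579.6, 205.3, 165.0]
eef_rot: [-3.131, 0.024, 1.589]
wrist_force: [-0.1, -0.2, -0.6]
finger_gap: 35.5
```

```bash
python3 go.py 577.3 207.3 190 1.6 3|tail -2
```

```text
[0.7, -0.7, -8.3] -0.004
22.2333 [579.6 205.3 165. ] [-3.131  0.024  1.589] 35.5
```

Request:
drive_tool:
  motion: [0,0,0,0,0,0,0,0,0,0,6,0,0,0,12,0,0,0,12,0,0,0,6,0,0,0,0,0,0,0,0,0]

```text
clock: 22.9
eef_pos: [577.0, 201.1, 121.1]
eef_rot: [-3.124, 0.026, 1.587]
wrist_force: [-0.6, -0.2, -0.7]
finger_gap: 35.6
```

```bash
python3 go.py 577.3 207.3 104 1.6 1|tail -2
```

```text
[6.2, 0.4, 17.1] -0.013
22.9 [577.  201.1 121.1] [-3.124  0.026  1.587] 35.6
```

Request:
drive_tool:
  motion: [3,0,0,0,3,0,3,0,0,0,5,0,0,0,5,0,0,0,3,0,0,0,0,0,0,0,0,0]

```text
clock: 23.48
eef_pos: [577.2, 207.0, 104.4]
eef_rot: [-3.126, 0.025, 1.586]
wrist_force: [-0.2, 0.9, -0.5]
finger_gap: 35.5
```

```bash
python3 go.py 577.3 207.3 103 1.6 1|tail -2
python3 - <<'E'
from h import *
a=save('side','s5.png')
cv2.imwrite('pics/c6.png',cv2.resize(a[220:370,200:360],(640,600),interpolation=3))
E
```

```text
[0.3, 0.1, 1.4] -0.014
23.4833 [577.2 207.  104.4] [-3.126  0.025  1.586] 35.5
```

View pics/c6.png

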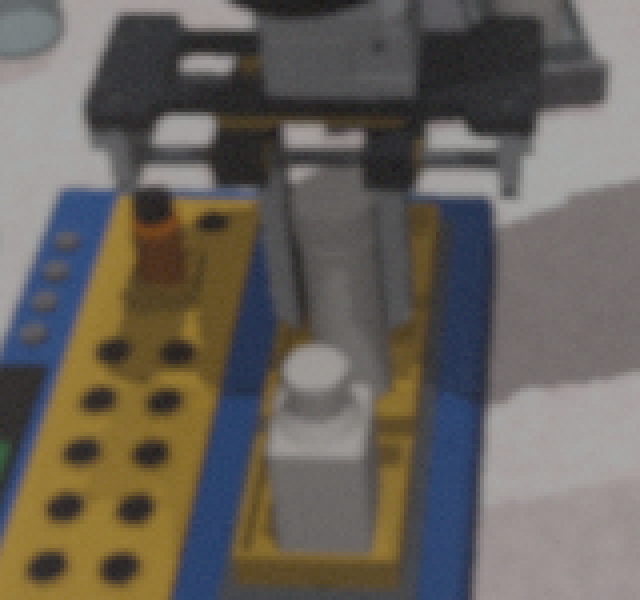

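The tube is inside the middle well (crop 350,380) and the vial is still standing (158,235). A last 2 mm down, then release.

Request:
drive_tool:
  motion: [0,0,2,0,0,0,1,0,0,0,0,0]

```text
clock: 23.78
eef_pos: [577.7, 207.1, 103.3]
eef_rot: [-3.128, 0.025, 1.586]
wrist_force: [-0.5, 0.3, -1.3]
finger_gap: 35.2
```

Request:
drive_tool:
  motion: [0,0,0,0,0,0,0,0,0,0,0,0,0,0,0,0,0,0,0,0]
  jaw: 0.3

```text
clock: 24.2
eef_pos: [577.9, 207.1, 103.5]
eef_rot: [-3.129, 0.024, 1.586]
wrist_force: [-0.5, -0.3, -0.1]
finger_gap: 64.3
```

Request:
drive_tool:
  motion: [0,0,-5,0,0,0,-12,0,0,0,-20,0,0,0,-25,0,0,0,-25,0,0,0,-25,0,0,0,-12,0,0,0,0,0]
  jaw: 0

```text
clock: 24.87
eef_pos: [578.8, 210.2, 238.7]
eef_rot: [-3.13, 0.024, 1.586]
wrist_force: [0.3, 0.8, 0.0]
finger_gap: 94.3
```

```bash
python3 go.py 518 -141.6 210 1.571 14|tail -2
```

```text
[-25.1, -4.4, 2.0] 0.001
24.8667 [578.8 210.2 238.7] [-3.13   0.024  1.586] 94.3
```

Request:
drive_tool:
  motion: [-12,-2,0,0,-24,-3,0,0,-29,-5,0,0.002,-29,-5,0,0.002,-29,-5,0,0.002,-29,-5,0,0.002,-29,-5,0,0.002,-29,-5,0,0.002]

```text
clock: 25.53
eef_pos: [540.7, -8.8, 239.0]
eef_rot: [-3.123, 0.024, 1.581]
wrist_force: [-0.0, -0.4, 0.6]
finger_gap: 93.9
```

Request:
drive_tool:
  motion: [-29,-5,0,0.002,-29,-5,0,0.002,-29,-5,0,0,-24,-5,0,0,-16,-4,0,0,-8,-2,0,0,0,0,0,0,0,0,0,0]

```text
clock: 26.2
eef_pos: [505.5, -158.8, 236.4]
eef_rot: [-3.113, 0.023, 1.568]
wrist_force: [-0.6, 0.6, -0.5]
finger_gap: 93.9
```

```bash
python3 go.py 518 -141.6 120 1.571 5|tail -2
```

```text
[3.4, 2.5, 23.3] -0.001
26.2 [ 505.5 -158.8  236.4] [-3.113  0.023  1.568] 93.9
```

Request:
drive_tool:
  motion: [5,4,10,0,5,4,20,0,4,3,25,0,1,1,25,0,0,0,20,0,0,0,10,0,0,0,4,0,0,0,0,0]

```text
clock: 26.87
eef_pos: [516.0, -135.2, 111.5]
eef_rot: [-3.111, 0.021, 1.578]
wrist_force: [0.2, -0.8, 0.3]
finger_gap: 94.0
```

```bash
python3 go.py 518 -141.6 52 1.571 5|tail -2
```

```text
[-1.3, 0.4, 11.9] 0.001
26.8667 [ 516.  -135.2  111.5] [-3.111  0.021  1.578] 94.0
```

Request:
drive_tool:
  motion: [-2,1,8,0,-2,1,14,0,-1,1,16,0,0,0,12,0,0,0,6,0,0,0,0,0,0,0,0,0]

```text
clock: 27.45
eef_pos: [520.6, -139.8, 55.0]
eef_rot: [-3.118, 0.023, 1.581]
wrist_force: [0.0, 0.5, -0.3]
finger_gap: 94.1
```

```bash
python3 go.py 518 -141.6 52 1.571 1|tail -2
```

```text
[-1.8, -2.7, 3.0] 0.01
27.45 [ 520.6 -139.8   55. ] [-3.118  0.023  1.581] 94.1
```

Request:
drive_tool:
  motion: [-2,-3,3,0,0,0,0,0,0,0,0,0,0,0,0,0,0,0,0,0,0,0,0,0,0,0,0,0,0,0,0,0]
  jaw: 1

```text
clock: 28.12
eef_pos: [518.8, -142.6, 55.1]
eef_rot: [-3.123, 0.025, 1.581]
wrist_force: [-0.3, -0.2, -0.3]
finger_gap: 44.2
```

Request:
drive_tool:
  motion: [0,0,0,0,0,0,0,0,0,0,0,0,0,0,0,0]

```text
clock: 28.45
eef_pos: [518.9, -142.5, 55.2]
eef_rot: [-3.123, 0.025, 1.581]
wrist_force: [-0.5, -0.3, -0.5]
finger_gap: 43.7
```

Request:
drive_tool:
  motion: [0,0,-6,0,0,0,-14,0,0,0,-20,0,0,0,-25,0,0,0,-25,0,0,0,-20,0,0,0,-8,0,0,0,0,0]

```text
clock: 29.12
eef_pos: [519.9, -138.9, 178.9]
eef_rot: [-3.119, 0.023, 1.581]
wrist_force: [1.5, -0.8, -0.9]
finger_gap: 43.7
```

```bash
python3 go.py 579.3 129.3 180 1.6 11|tail -2
```

```text
[24.2, 6.1, -0.1] -0.002
29.1167 [ 519.9 -138.9  178.9] [-3.119  0.023  1.581] 43.7
```

Jar held (43.7 mm). Carry it to the rightmost well.

Request:
drive_tool:
  motion: [10,2,-2,0,20,5,-2,0,28,8,-1,-0.002,28,8,-1,-0.002,28,8,-1,-0.002,28,8,-1,-0.002,28,8,-1,-0.002,28,8,-1,-0.002]

```text
clock: 29.78
eef_pos: [570.3, 68.3, 173.6]
eef_rot: [-3.106, 0.022, 1.586]
wrist_force: [0.3, -1.5, -0.5]
finger_gap: 43.5
```

Request:
drive_tool:
  motion: [26,7,-1,-0.002,20,4,-1,-0.002,12,2,0,0,6,0,0,0,0,0,0,0,0,0,0,0]

```text
clock: 30.28
eef_pos: [579.2, 143.2, 165.2]
eef_rot: [-3.094, 0.023, 1.597]
wrist_force: [0.1, -0.3, -1.5]
finger_gap: 43.7
```

```bash
python3 go.py 579.3 129.3 125 1.6 5|tail -2
```

```text
[-2.8, -0.1, 8.0] -0.001
30.2833 [579.2 143.2 165.2] [-3.094  0.023  1.597] 43.7
```

Request:
drive_tool:
  motion: [-4,0,2,0,-5,0,6,0,-3,0,10,0,0,0,12,0,0,0,6,0,0,0,2,0,0,0,0,0,0,0,0,0]

```text
clock: 30.95
eef_pos: [577.0, 122.3, 123.3]
eef_rot: [-3.093, 0.024, 1.589]
wrist_force: [-0.3, -0.4, -1.2]
finger_gap: 43.6
```

```bash
python3 go.py 579.8 129.3 101 1.6 1|tail -2
```

```text
[6.9, 2.9, 22.3] -0.011
30.95 [577.  122.3 123.3] [-3.093  0.024  1.589] 43.6
```

Request:
drive_tool:
  motion: [3,1,0,0,3,1,3,0,1,1,6,0,0,0,6,0,0,0,4,0,0,0,1,0,0,0,0,0,0,0,0,0]

```text
clock: 31.62
eef_pos: [579.6, 130.1, 101.7]
eef_rot: [-3.094, 0.023, 1.59]
wrist_force: [0.3, -0.2, -0.7]
finger_gap: 43.8
```

```bash
python3 go.py 579.8 129.3 100.5 1.6 1|tail -2
python3 - <<'E'
from h import *
a=save('side','s6.png');t=save('top','t6.png')
cv2.imwrite('pics/c7.png',cv2.resize(a[220:370,200:360],(640,600),interpolation=3))
E
```

```text
[-0.8, 0.2, 1.2] -0.01
31.6167 [579.6 130.1 101.7] [-3.094  0.023  1.59 ] 43.8
```

View pics/c7.png

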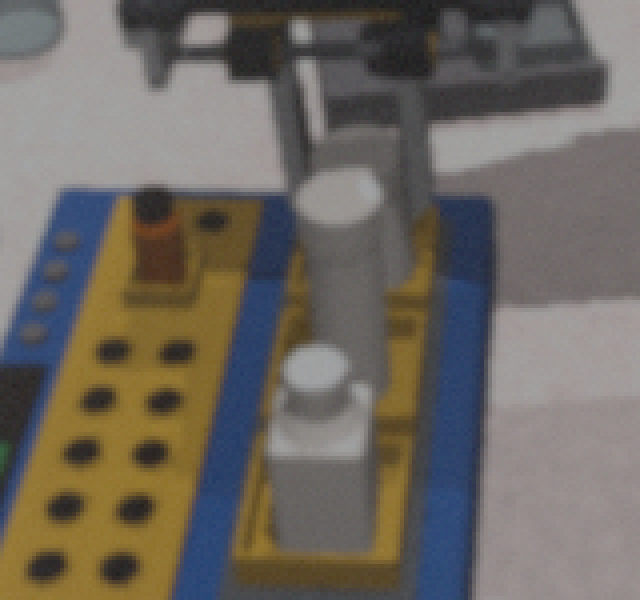

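The tube stands in the middle well, and the jar (crop 370,230) is down in the rightmost well between the fingers. Lower the last bit and release.

Request:
drive_tool:
  motion: [0,0,2,0,0,0,1,0,0,0,0,0]

```text
clock: 31.97
eef_pos: [580.1, 130.1, 101.0]
eef_rot: [-3.097, 0.023, 1.59]
wrist_force: [0.0, 0.6, -0.9]
finger_gap: 44.1
```

Request:
drive_tool:
  motion: [0,0,0,0,0,0,0,0,0,0,0,0,0,0,0,0,0,0,0,0]
  jaw: 0.3

```text
clock: 32.38
eef_pos: [580.5, 130.1, 101.4]
eef_rot: [-3.098, 0.023, 1.59]
wrist_force: [-0.1, 1.3, -0.0]
finger_gap: 65.9
```

Request:
drive_tool:
  motion: [0,0,-5,0,0,0,-12,0,0,0,-20,0,0,0,-25,0,0,0,-25,0,0,0,-25,0,0,0,-20,0,0,0,-10,0]
  jaw: 0

```text
clock: 33.05
eef_pos: [585.6, 133.4, 253.4]
eef_rot: [-3.096, 0.023, 1.59]
wrist_force: [-0.2, 0.3, -0.4]
finger_gap: 94.2
```

Request:
drive_tool:
  motion: [-10,0,0,0,-20,0,0,0,-28,-3,0,0,-28,-3,0,0,-28,-3,0,0,-28,-3,0,0,-28,-3,0,0,-20,0,0,0]

```text
clock: 33.72
eef_pos: [572.4, -64.8, 263.2]
eef_rot: [-3.101, 0.022, 1.596]
wrist_force: [0.5, -0.6, 0.6]
finger_gap: 94.2
```

Request:
drive_tool:
  motion: [-20,-10,0,0,-20,-15,0,0,-20,-15,0,0,-10,-10,0,0,0,0,0,0,0,0,0,0,0,0,0,0,0,0,0,0]

```text
clock: 34.38
eef_pos: [518.8, -146.4, 265.4]
eef_rot: [-3.098, 0.022, 1.589]
wrist_force: [0.3, 1.1, -0.2]
finger_gap: 94.0
```

Run:
```python
from h import *
t=save('top','t7.png');a=save('side','s7.png')
b=cv2.resize(t[130:245,145:285],(420,345),interpolation=3);c=cv2.resize(a[220:410,170:350],(327,345),interpolation=3)
cv2.imwrite('pics/c8.png',cv2.convertScaleAbs(np.hstack([b,c]),alpha=1.3))
```

```text
(no output)
```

View pics/c8.png

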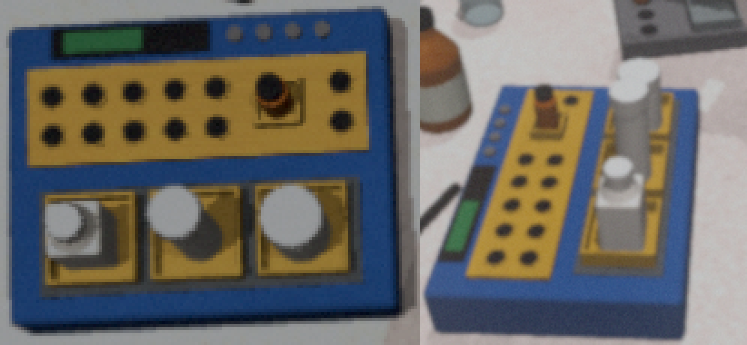

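All three stand in order in the wells, and the vial is in its cup. A numeric check follows.

Run:
```python
from h import *
np.set_printoptions(precision=1,suppress=True)
for n,p,z,w in[('bottle',(73,230),128,(574.7,285.2)),('bottlecap',(65,222),155,(574.7,285.2)),('tube',(173,210),174,(577.3,207.3)),('jar',(290,216),136,(579.3,129.3)),('vial',(271,86.5),113,(676.2,148))]:
    q=unproj('top',np.array([p])/3+[145,130]-.3,z)[0];print(n,q,q[:2]-w)
```

```text
bottle [572.  286.5 128. ] [-2.7  1.3]
bottlecap [572.8 285.8 155. ] [-1.9  0.6]
tube [575.9 206.8 174. ] [-1.4 -0.5]
jar [577.2 131.5 136. ] [-2.1  2.2]
vial [676.3 148.  113. ] [ 0.1 -0. ]
```

All within 3 mm of the well centres, and the vial hasn't moved.

```bash
python3 -c "
from cell import *
print(sign_off())"
```

```text
the job is handed in; nothing more can be done
None
```

The job is done and handed in at about 34 s on the robot's clock; no verdict was reported. I moved the square bottle to the leftmost well, the tube to the middle well and the jar to the rightmost well, which reverses their rack order of jar, tube, bottle.

- **Position:** In the last pictures all three stand upright, with their tops measured within about 3 mm of the well centres. The vial measured 0.1 mm from its start position.
- **Set-down:** Each container was lowered until its computed foot height was about 1 mm or less above the well floor, then released. The wrist force never clearly showed floor contact, so set-down rests on the computed heights and the pictures.
- **Arm behaviour:** Sideways moves made the tool lean slowly, up to about 0.1 rad while the gripper was empty. I removed that lean before gripping the tube. It stayed at or below about 0.05 rad while anything was held.

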